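# Count a sample and present the ball tray to the reader

### The arm

A 6-joint arm with a two-finger parallel gripper is mounted at the origin on the work surface. World frame = base frame: x ahead of the robot, y to its left, z up, the work surface at z = 0. Lengths are in m, angles in rad, forces in N, time in s.
With the tool pointing down it reaches from about 0.35 to 0.875 m from the base axis. Payload 15.5 kg.
Tool frame: the origin (TCP) lies between the finger pads; the fingertips stand 22 mm ahead of it and the grasp point (between the pads) lies 3 mm ahead of it; z points along the fingers, y is the line along which they close (so a half turn about z gives the same grasp; the last joint's range is limited). The gripper opens to 85 mm and grips with 20 to 120 N. Pads are 22 mm wide; open, the fingers measure 114 mm over their backs; the gripper's body (76 mm by 85 mm) begins 54 mm behind the grasp point. The pads swing forward as they close: fully open they stand 13 mm farther back than shut.
Start: joints at [1.083, 0.494, 1.345, -0, 1.302, -0.096], TCP at [0.239, 0.578, 0.253] pointing down, gripper open.
Joint ranges: [-2.91, 2.91], [-0.82, 2.16], [0.22, 2.67], [-1.22, 4.37], [0.12, 2.79], [-3.08, 3.08]. Speed limits (rad/s): [1.89, 1.89, 2.57, 3.01, 3.01, 3.01].

### API

Orientations are given as a rotation vector (axis times angle).
In Python, from cell import arm gives the robot as it stands.
- The arm moves only by the shell command python3 -m inch 'ROWS' [OPENING] [FORCE]. ROWS is a JSON object of lists of equal length, an entry for each row: "translation": the shift along the tool's x, y, z in m, a list of three; "roll": the turn about the tool's z in units of 5 degrees (1.0 is 5 degrees). A call has exactly 10 rows; each row is the pose to reach, as a shift and turn from the pose commanded when the call began, along the tool's axes at that moment; what a row does not reach only later rows make up. A row lasts 1/12 s, in which the tool goes at most 41.7 mm and 7.16 degrees, less where a joint would pass 70% of its speed; a pose out of reach is approached as far as the arm can. A call with a gripper value outside its range is refused whole. OPENING is the closure, from -1 (fully open) to 1 (shut), so that 0 is half open, set as the call begins (- or left out, the last holds). The fingers move at their own pace and stop on an object; FORCE is the grip in N (left out, the last holds). Time passes only in rows, so rows that repeat a pose let the fingers close, or fill a call up. It gives the time, the measured TCP pose, the force, the opening and the grip force at its end, in the units of the state.
- arm.get_state(): the state, without advancing time (a new reading comes with each control period).
- arm.capture(name): name is "scene" or "side" or "wrist"; returns the picture (420x560x3 uint8, blue, green, red); there is no depth.
- arm.camera_info(name): a dict with "intrinsics" (3x3 intrinsics, pixels), "R" (3x3) and "t" (3): a world point X has camera coordinates R X + t. Camera axes: x right, y down, z forward; pixel columns grow to the right and rows downward; lengths in m; the calibration is good to about 2 mm. A picture is of the moment at which its call begins: read the wrist's pose just before it. camera_info takes no time and is no camera call; for the wrist camera it gives the pose at the moment of the call.
- arm.close_job(): hands the job in; it is judged then, once.
Trained networks look in the newest picture that a camera, given by its name, has taken for a name from the list of things; names that differ only in an ending like _2 or _b are one class to them, and where a whole thing is asked for, a point or a joint stands for the part that bears it (a point fixed in the world has none). Each returns a list of dicts, best first, with "score" (0 to 1); they miss things now and then, are a little off and sometimes report something else, mostly with a low value. They report only what shows in the picture. A call takes as long as a camera call. They do not tell look-alikes from the thing itself.
- arm.masks_of(camera, query): "region" (420x560 bool, what is visible of it) and "rect" ([centre column, centre row, width, height] in pixels, round what is visible of it).
The state is a dict: "clock": time; "joints": joint angles; "qvel": joint speeds; "joint_efforts": joint torques, N m; "tool_pos": TCP position; "tcp_rot": TCP orientation; "contact_force": force on the tool from outside, world axes, zero at the start; "torque": the same for the moment, N m; "width": finger opening in m; "grip_force": force on a finger pad.
Only numpy, scipy, OpenCV 4.12 (cv2) and the standard library are available. Lean on these libraries where they do the work, as an engineer would, in place of code of your own. Each camera call takes 0.05 s, during which the arm holds its last target. There are 200 camera calls.

### The job

Log one sample on the bench counter: swing its sprung lever all the way to its stop and let it spring back. Then pick up the sample tray by its fin, carry it level so that the loose steel ball stays in its shallow pocket, and finish by holding the tray still and level in the gripper with the ball's pocket centred over the reader's round window, tray underside about 8 cm above the window. Do not put it down or let go: the program ends while still holding the tray; leave the beaker, jar and dish where they are.

Things in the scene. Friction and masses are not known exactly. Their poses are not given: they have to be found in the camera images.
- lever (a joint): angle of the counter's lever, rad: 0 at rest, grows counter-clockwise seen from above, 0.9 at its stop. A return spring pulls it back to 0 when released (about 1 N at the pin at rest, 3 N at the stop).
- lever_pin (a point): upright black round pin (14 mm across, 45 mm tall, standing on the end of the flat steel lever arm) on top of the bench counter, a grey fixed block 100 x 110 x 45 mm with number drums on its front. The point is on the pin's axis, 84 mm above the bench and 16 mm below the pin's top; the arm's top is 27 mm below the point. The arm carries the pin on a circle of 65 mm radius, level, about lever_pivot.
- lever_pivot (a point): point on the lever's vertical hinge axis, at the height of lever_pin. Its x axis points to the back of the counter (away from the drums); at rest the arm points to the front and 0.45 rad towards the counter's +y side, at the stop 0.45 rad towards its -y side.
- tray: loose aluminium sample tray, plate 120 (x) x 104 (y) x 7 mm, about 0.22 kg, origin at the centre of its underside, z up. A straight upright fin (60 mm along x, 12 mm thick in y, top 80 mm above the underside) stands on its middle; the round clear-bottomed pocket with the ball is on the +y side; a flat white label on the -y side.
- tray_grip (a point): where to grip the tray: in the middle of its fin, 62 mm above the tray's underside, 18 mm below the fin's top; axes as the tray's, so fingers close along its y.
- ball_pocket (a point): centre of the tray's ball pocket (32 mm across, clear floor, rim only 3 mm above the floor), at the height of the ball's centre, 16.5 mm above the tray's underside; 31 mm from the fin's middle along the tray's +y.
- ball_center (a point): centre of the loose steel ball, 25 mm across, 64 g, its top 29 mm above the tray's underside; it rolls freely inside the pocket (3.5 mm of play) and goes over the rim if the tray is tipped far or jerked.
- window (a point): centre of the upward-looking round glass window (80 mm across, dark ring 100 mm) on top of the reader, a fixed grey box 160 x 150 mm; the point is 62 mm above the bench, at the glass.
- reader: the fixed reader box under the window, origin at the centre of its underside.
- beaker: loose glass beaker, 68 mm across, 90 mm tall, origin at the centre of its underside: leave alone.
- jar: loose small sample jar, 54 mm across, 70 mm tall, origin at the centre of its underside: leave alone.
- dish: loose closed flat dish, 80 mm across, 15 mm tall, origin at the centre of its underside: leave alone.
There are look-alikes about, which are no part of the job. What is shaped like the part that bears lever but purple is not meant. What is shaped like the reader but red is not meant.

How it is judged:
By the outcome, as a careful person would: the job done as asked, in the order asked, and still so for the second after the job is handed in, while the arm keeps its last pose, push and grip.
It also fails if it takes over 64 s, if anything falls off the work surface, if the arm or the gripper's body presses on something with over 40 N, if the wrist force passes 120 N, or if a joint passes its speed limit or range.

## Working session

There is one attempt and no reset: what is moved stays moved. The work goes in short steps, Python scripts to look and compute and a shell command to move; the robot and the scene stay as the last step left them, time stands still between calls to the robot, and variables do not carry over. Pictures are saved under pics/ and viewed, at most 10 in all, crops included, and the job is handed in when it is done.

```bash
mkdir -p pics; ls
cat > h.py <<'E'
import numpy as np,cv2
from cell import arm
def cam(n):
    c=arm.camera_info(n);return np.array(c["intrinsics"]),np.array(c["R"]),np.array(c["t"])
def ray(n,uv,z):
    K,R,t=cam(n);d=R.T@np.linalg.solve(K,[uv[0],uv[1],1.]);o=-R.T@t
    return o+d*(z-o[2])/d[2]
def proj(n,X):
    K,R,t=cam(n);p=K@(R@np.array(X)+t);return p[:2]/p[2]
E
python3 - <<'E'
from h import *
a=[arm.capture(n) for n in("scene","side")]
for n,i in zip(("scene","side"),a):
    cv2.imwrite(f"pics/{n}0.png",i)
    K,R,t=cam(n);print(n,(-R.T@t).round(3))
    for q in("lever","tray","window","reader","beaker","jar","dish","ball_center","ball_pocket","lever_pin"):
        for m in arm.masks_of(n,q)[:3]:
            print(q,round(m["score"],2),np.round(m["rect"]))
print(arm.get_state())
E
```

```text
pics
scene [1.219 0.134 0.731]
lever 0.69 [408. 155.  23.  31.]
lever 0.66 [394. 197.  32.  29.]
tray 0.64 [132. 188.  64.  54.]
window 0.72 [454. 295.  97.  94.]
reader 0.97 [453. 297.  90.  96.]
reader 0.72 [262. 271.  82.  76.]
beaker 0.82 [117. 273.  38.  51.]
beaker 0.24 [364. 300.  30.  48.]
jar 0.85 [362. 301.  31.  47.]
dish 0.92 [247. 192.  32.  25.]
ball_center 0.22 [116. 273.  42.  52.]
ball_pocket 0.89 [132. 187.  61.  55.]
lever_pin 0.8 [408. 154.  30.  27.]
lever_pin 0.52 [392. 198.  36.  33.]
side [-0.12  -0.572  0.742]
lever 0.75 [141. 198.  33.  11.]
lever 0.57 [199. 181.  31.  14.]
lever 0.55 [267. 262.  37.  26.]
tray 0.63 [369. 317.  72.  59.]
tray 0.45 [307. 203.  68.  52.]
window 0.85 [231. 159.  61.  39.]
window 0.72 [275. 170.  19.  28.]
window 0.61 [308. 203.  70.  56.]
reader 0.9 [231. 159.  59.  43.]
reader 0.81 [308. 202.  68.  49.]
beaker 0.87 [401. 229.  32.  42.]
jar 0.68 [271. 169.  18.  26.]
jar 0.27 [368. 317.  72.  55.]
dish 0.9 [269. 262.  33.  26.]
ball_center 0.64 [202. 192.  37.  42.]
ball_center 0.58 [197. 180.  29.  14.]
ball_pocket 0.75 [367. 316.  73.  58.]
ball_pocket 0.16 [308. 203.  69.  53.]
lever_pin 0.71 [142. 199.  31.  15.]
lever_pin 0.43 [198. 183.  31.  23.]
{'clock': 1.1, 'joints': array([ 1.08348882e+00,  4.93601082e-01,  1.34552356e+00, -5.80087042e-06,
        1.30252718e+00, -9.54778012e-02]), 'qvel': array([-1.74525151e-05,  9.67963486e-05,  2.82965843e-04,  7.27141795e-05,
       -5.72923823e-04, -6.39093233e-04]), 'joint_efforts': array([ 2.96702374e-04, -8.82036567e+01, -3.84258056e+01, -8.72505984e-05,
        9.90753069e-04,  7.65225741e-05]), 'tool_pos': array([0.23865165, 0.57762081, 0.2532683 ]), 'tcp_rot': array([-6.11550254e-01, -3.08148301e+00,  9.15467100e-05]), 'contact_force': array([0.04917432, 0.80166512, 0.21600395]), 'torque': array([-0.00908338, -0.05288386, -0.04964188]), 'grip_force': 0.0, 'width': 0.08538299877497053}
```

View pics/scene0.png

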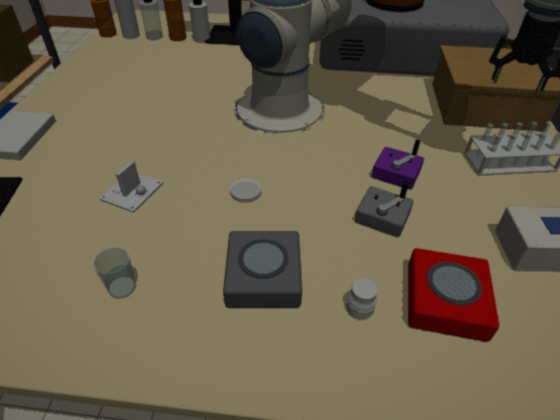

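View pics/side0.png

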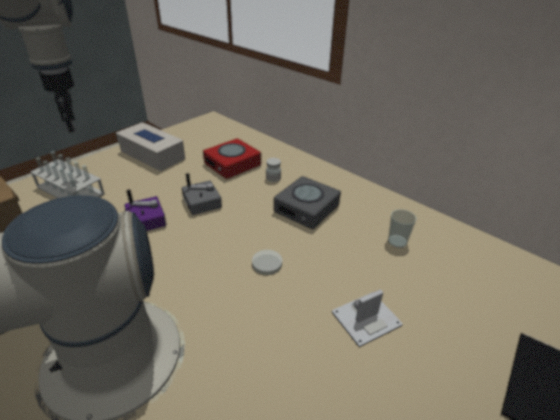

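Run:
```python
from h import *
s=cv2.imread("pics/scene0.png");d=cv2.imread("pics/side0.png")
def c(i,x,y):return cv2.resize(i[y:y+60,x:x+80],(400,300),interpolation=cv2.INTER_CUBIC)
cv2.imwrite("pics/c1.png",np.vstack([np.hstack([c(s,350,175),c(d,165,160)]),np.hstack([c(s,92,155),c(d,327,285)])]))
print("pin",ray("scene",(406,184),.1),ray("side",(188,174),.1))
print("win",ray("scene",(263.5,259),.062),ray("side",(308,194),.062))
print("tray",ray("scene",(132,190),.007),ray("side",(367,318),.007))
```

```text
pin [0.44841016 0.33886828 0.1       ] [0.44669883 0.3337287  0.1       ]
win [0.67159153 0.04653302 0.062     ] [0.66561775 0.03764147 0.062     ]
tray [ 0.44549589 -0.32065975  0.007     ] [ 0.44388568 -0.3267035   0.007     ]
```

View pics/c1.png

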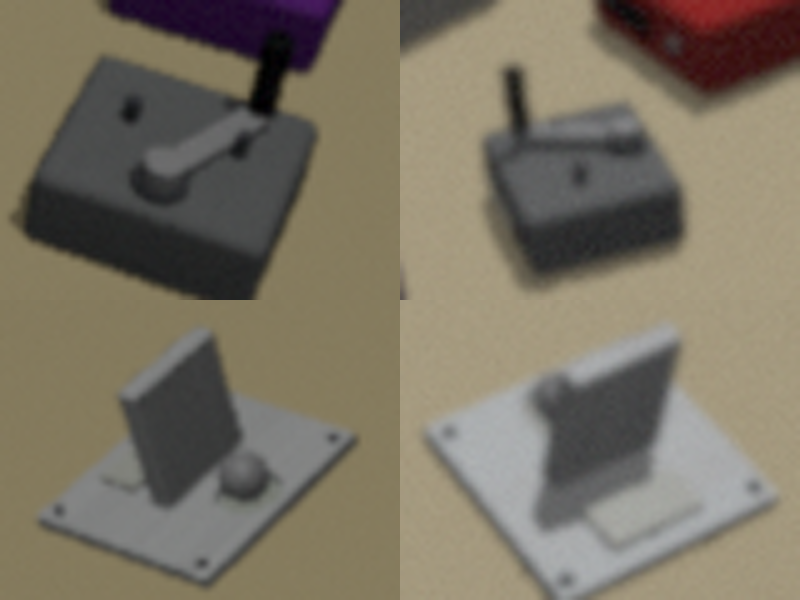

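Run:
```python
from h import *
def tri(a,b):
    A=[];
    for n,uv in(("scene",a),("side",b)):
        K,R,t=cam(n);P=K@np.c_[R,t]; A+= [uv[0]*P[2]-P[0],uv[1]*P[2]-P[1]]
    v=np.linalg.svd(np.array(A))[2][-1];return (v[:3]/v[3]).round(4)
for nm,a,b,z in [("pintop",(405.4,182.6),(187.8,174),.1),("pinbase",(402.4,197.4),(188.2,187.5),.057),("pivot",(382.6,207),(210.6,187),.06)]:
    print(nm,tri(a,b),ray("scene",a,z).round(4),ray("side",b,z).round(4))
for p in [(100,199),(133.6,211.6),(163.4,182.4)]: print("sc",ray("scene",p,.007).round(4))
for p in [(332,311.4),(402.6,325)]: print("sd",ray("side",p,.007).round(4))
for p in [(117,174.6),(134,161.4)]: print("fin sc",ray("scene",p,.08).round(4))
for p in [(362,301),(382,291)]: print("fin sd",ray("side",p,.08).round(4))
print("win",tri((263.5,259),(308,194)))
for n,q in(("scene","ball"),): print("ball",tri((92+243/5,155+(475-300)/5),(327+(553-400)/5,285+92/5)))
```

```text
pintop [0.4462 0.3364 0.1006] [0.4436 0.338  0.1   ] [0.4463 0.3342 0.1   ]
pinbase [0.4424 0.3395 0.052 ] [0.4457 0.3398 0.057 ] [0.4378 0.329  0.057 ]
pivot [0.4887 0.2888 0.0572] [0.4876 0.2915 0.06  ] [0.4855 0.2784 0.06  ]
sc [ 0.4876 -0.3864  0.007 ]
sc [ 0.5202 -0.2889  0.007 ]
sc [ 0.407  -0.2515  0.007 ]
sd [ 0.4034 -0.2586  0.007 ]
sd [ 0.4831 -0.3942  0.007 ]
fin sc [ 0.475  -0.3295  0.08  ]
fin sc [ 0.421  -0.3079  0.08  ]
fin sd [ 0.418  -0.3188  0.08  ]
fin sd [ 0.472  -0.3345  0.08  ]
win [0.6698 0.0441 0.058 ]
ball [ 0.455  -0.2922  0.0185]
```

```bash
python3 -m inch '{"translation":[[-0.02,-0.008,0.006],[-0.055,-0.02,0.02],[-0.09,-0.034,0.035],[-0.125,-0.047,0.05],[-0.16,-0.06,0.065],[-0.195,-0.072,0.075],[-0.23,-0.085,0.085],[-0.26,-0.095,0.09],[-0.28,-0.102,0.09],[-0.28,-0.102,0.09]],"roll":[0,0,0,0,0,0,0,0,0,0]}' 1 40
python3 - <<'E'
from h import *
s=arm.get_state();print(s["tool_pos"],s["tcp_rot"],s["contact_force"],s["width"])
i=arm.capture("wrist");cv2.imwrite("pics/w1.png",i)
for z in(.1,.057):
  print(z,proj("wrist",[.445,.337,z]),proj("wrist",[.488,.289,z]))
print(proj("wrist",s["tool_pos"]-[0,0,.022]))
i=arm.capture("scene");cv2.imwrite("pics/s1.png",i)
print([ray("scene",(416,146),.1)])
E
```

```text
clock: 1.93
tool_pos: [0.4615, 0.3738, 0.1629]
tcp_rot: [0.616, 3.08, -0.001]
contact_force: [1.0, -0.5, 0.2]
width: -0.0001
grip_force: 0.0
[0.46145145 0.37381724 0.16292537] [ 6.16418656e-01  3.07983196e+00 -7.03959571e-04] [ 0.99622439 -0.48486114  0.21509064] -0.00014019742214566657
0.1 [206.20733128 247.34781694] [167.48584278 333.65487922]
0.057 [218.63455655 220.39233787] [185.05159018 295.19165605]
[277.57241377 287.50127436]
[array([0.29650483, 0.37808231, 0.1       ])]
```

View pics/w1.png

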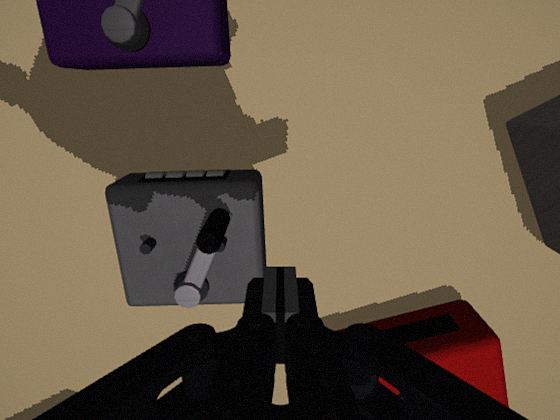

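```bash
python3 -m inch '{"translation":[[0.007,0,0.015],[0.007,0,0.035],[0.007,0,0.055],[0.007,0,0.068],[0.007,0,0.071],[0.007,-0.005,0.071],[0.007,-0.012,0.071],[0.007,-0.018,0.071],[0.007,-0.022,0.071],[0.007,-0.025,0.071]],"roll":[0,0,0,0,0,0,0,0,0,0]}'
python3 -m inch '{"translation":[[0,-0.005,0],[0,-0.01,0],[0,-0.015,0],[0,-0.02,0],[0,-0.025,0],[0,-0.03,0],[0,-0.034,0],[0,-0.037,0],[0,-0.039,0],[0,-0.04,0]],"roll":[0,0,0,0,0,0,0,0,0,0]}'
python3 - <<'E'
from h import *
i=arm.capture("wrist");cv2.imwrite("pics/w2.png",i)
E
```

```text
clock: 2.87
tool_pos: [0.4423, 0.3558, 0.0931]
tcp_rot: [0.612, 3.081, 0.002]
contact_force: [-0.8, 2.0, -0.3]
width: 0.0
grip_force: 1.3
clock: 3.7
tool_pos: [0.4274, 0.3189, 0.0923]
tcp_rot: [0.612, 3.081, 0.0]
contact_force: [2.8, 2.3, -0.4]
width: -0.0001
grip_force: 1.5
```

View pics/w2.png

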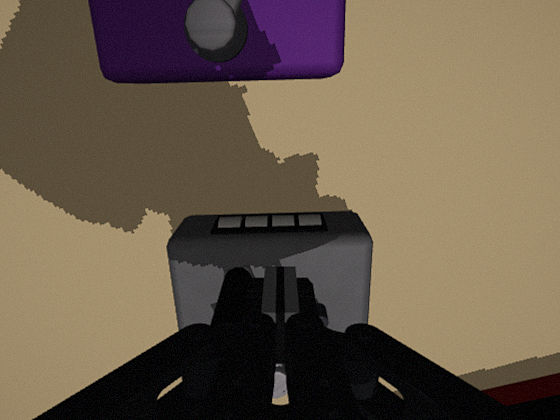

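```bash
python3 -m inch '{"translation":[[0,-0.003,0],[0,-0.006,0],[0,-0.008,0],[0,-0.010,0],[0,-0.010,0],[0,-0.010,0],[0,-0.010,0],[0,-0.010,0],[0,-0.010,0],[0,-0.010,0]],"roll":[0,0,0,0,0,0,0,0,0,0]}'
python3 -m inch '{"translation":[[0,-0.001,0],[0,-0.002,0],[0,-0.003,0],[0,-0.004,0],[0,-0.004,0],[0,-0.004,0],[0,-0.004,0],[0,-0.004,0],[0,-0.004,0],[0,-0.004,0]],"roll":[0,0,0,0,0,0,0,0,0,0]}'
```

```text
clock: 4.58
tool_pos: [0.4232, 0.3098, 0.0922]
tcp_rot: [-0.611, -3.081, 0.0]
contact_force: [0.2, 3.3, 0.4]
width: -0.0001
grip_force: 1.5
clock: 5.42
tool_pos: [0.4218, 0.3062, 0.0923]
tcp_rot: [-0.611, -3.082, 0.0]
contact_force: [-0.2, 2.6, -0.1]
width: -0.0
grip_force: 1.4
```

```bash
python3 -m inch '{"translation":[[0,-0.001,0],[0,-0.002,0],[0,-0.003,0],[0,-0.004,0],[0,-0.004,0],[0,-0.004,0],[0,-0.004,0],[0,-0.004,0],[0,-0.004,0],[0,-0.004,0]],"roll":[0,0,0,0,0,0,0,0,0,0]}'
python3 - <<'E'
from h import *
i=arm.capture("scene");a=i[160:250,340:460];cv2.imwrite("pics/s2.png",cv2.resize(a,(800,600),interpolation=cv2.INTER_CUBIC))
print(arm.get_state()["contact_force"])
E
```

```text
clock: 6.25
tool_pos: [0.4213, 0.3037, 0.0926]
tcp_rot: [0.612, 3.08, 0.004]
contact_force: [2.8, 15.7, -2.9]
width: -0.0002
grip_force: 6.8
[ 2.11495482 15.48936001 -3.52987767]
```

View pics/s2.png

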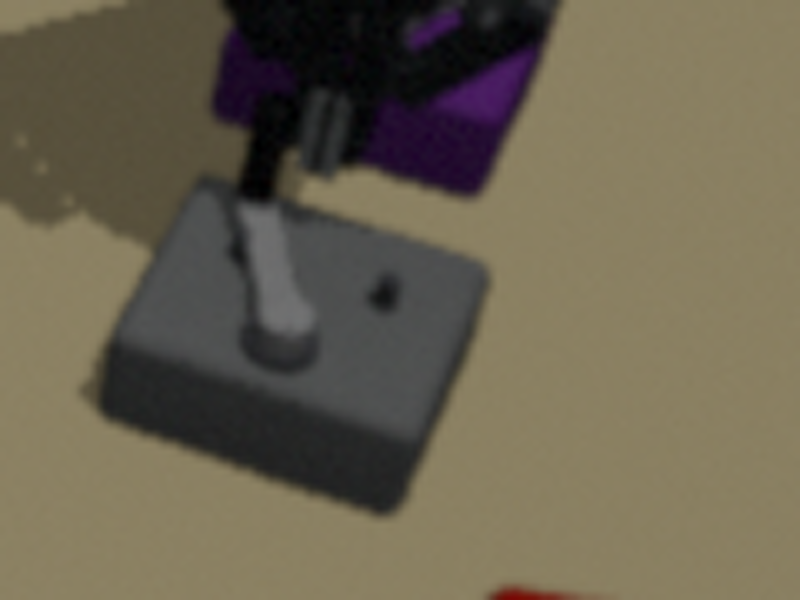

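```bash
python3 -m inch '{"translation":[[0,0.008,0],[0,0.02,0],[0,0.035,0],[0,0.05,0],[0,0.066,0],[0,0.083,0],[0,0.1,0],[0,0.11,0],[0,0.11,-0.02],[0,0.11,-0.06]],"roll":[0,0,0,0,0,0,0,0,0,0]}'
python3 - <<'E'
from h import *
i=arm.capture("scene");j=arm.capture("side")
cv2.imwrite("pics/s3.png",np.hstack([cv2.resize(a,(400,300),interpolation=cv2.INTER_CUBIC) for a in(i[175:235,350:430],j[160:220,165:245])]))
s=arm.get_state();p=s["tool_pos"];print(p,s["tcp_rot"],s["contact_force"])
from scipy.spatial.transform import Rotation as Ro
print(Ro.from_rotvec(s["tcp_rot"]).inv().apply(np.array([.4455,-.3225,.25])-p))
E
```

```text
clock: 7.13
tool_pos: [0.4602, 0.4027, 0.1487]
tcp_rot: [-0.61, -3.076, 0.01]
contact_force: [0.1, 0.4, -0.5]
width: 0.0001
grip_force: 0.0
[0.46407197 0.40524398 0.15691906] [0.61022129 3.07712927 0.00702632] [-0.06591411  0.37618549 -0.43869313]
[-0.26088534 -0.67926001 -0.09573381]
```

View pics/s3.png

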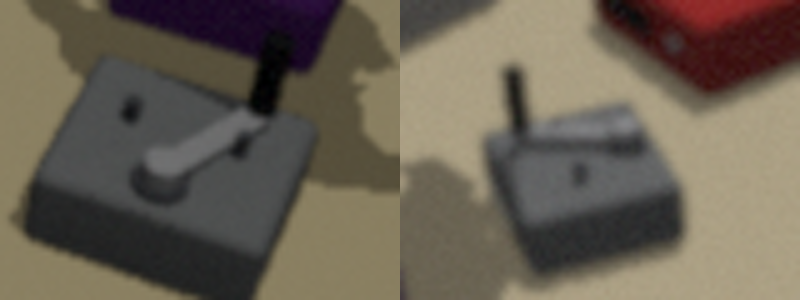

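```bash
python3 -m inch '{"translation":[[0,0,-0.02],[0,0,-0.05],[-0.01,-0.02,-0.08],[-0.02,-0.05,-0.095],[-0.03,-0.086,-0.095],[-0.045,-0.122,-0.095],[-0.06,-0.158,-0.095],[-0.075,-0.194,-0.095],[-0.09,-0.23,-0.095],[-0.102,-0.266,-0.095]],"roll":[0,0,0,0,0,0,0,0,0,0]}' -1
python3 -m inch '{"translation":[[-0.014,-0.038,0],[-0.028,-0.076,0],[-0.042,-0.114,0],[-0.056,-0.152,0],[-0.07,-0.19,0],[-0.085,-0.228,0],[-0.1,-0.266,0],[-0.115,-0.304,0],[-0.13,-0.34,0],[-0.14,-0.36,0]],"roll":[0,0,0,0,0,0,-0.2,-0.4,-0.6,-0.7]}'
python3 -m inch '{"translation":[[-0.01,-0.025,0],[-0.018,-0.043,0],[-0.021,-0.053,0],[-0.021,-0.055,0],[-0.021,-0.055,0],[-0.021,-0.055,0],[-0.021,-0.055,0],[-0.021,-0.055,0],[-0.021,-0.055,0],[-0.021,-0.055,0]],"roll":[0,0,0,0,0,0,0,0,0,0]}'
python3 - <<'E'
from h import *
from scipy.spatial.transform import Rotation as Ro
s=arm.get_state();p=s["tool_pos"];r=Ro.from_rotvec(s["tcp_rot"]);print(p,s["tcp_rot"],s["joints"].round(3));print(r.as_matrix().round(3))
i=arm.capture("wrist");cv2.imwrite("pics/w3.png",i)
for q in [.4455,-.3225,.08],[.4455,-.3225,.0],[.455,-.292,.0165]: print(q,proj("wrist",q))
E
```

```text
clock: 8.07
tool_pos: [0.4545, 0.1172, 0.2473]
tcp_rot: [0.611, 3.081, -0.0]
contact_force: [0.8, -0.9, 0.4]
width: 0.0857
grip_force: 0.0
clock: 8.9
tool_pos: [0.446, -0.2707, 0.2472]
tcp_rot: [0.519, 3.098, -0.002]
contact_force: [0.2, 1.3, 0.2]
width: 0.0852
grip_force: 0.0
clock: 9.73
tool_pos: [0.4491, -0.3253, 0.2474]
tcp_rot: [0.516, 3.099, -0.0]
contact_force: [-0.4, -0.5, -0.4]
width: 0.0856
grip_force: 0.0
[ 0.44906116 -0.32526334  0.2474012 ] [ 5.16225319e-01  3.09877003e+00 -1.07655764e-04] [-0.735  0.401  1.529  0.     1.212 -1.975]
[[-0.946  0.324  0.   ]
 [ 0.324  0.946 -0.   ]
 [-0.    -0.    -1.   ]]
[0.4455, -0.3225, 0.08] [281.35687322 188.704019  ]
[0.4455, -0.3225, 0.0] [281.07545054 168.17085842]
[0.455, -0.292, 0.0165] [313.07613045 170.77851901]
```

View pics/w3.png

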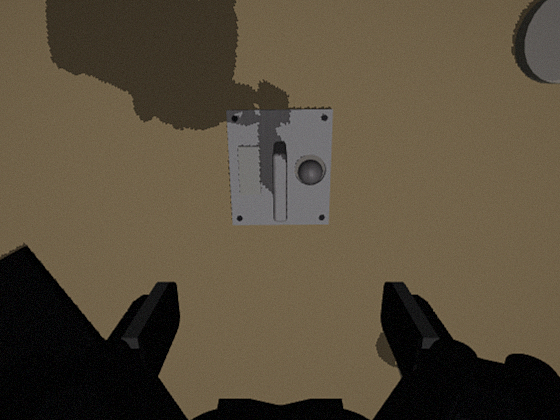

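```bash
python3 -m inch '{"translation":[[0.002,0.001,0.015],[0.004,0.0015,0.04],[0.004,0.0015,0.07],[0.004,0.0015,0.1],[0.004,0.0015,0.13],[0.004,0.0015,0.155],[0.004,0.0015,0.17],[0.004,0.0015,0.178],[0.004,0.0015,0.182],[0.004,0.0015,0.182]],"roll":[0,0,0,0,0,0,0,0,0,0]}' -1 20
python3 -m inch '{"translation":[[0,0,0],[0,0,0],[0,0,0],[0,0,0],[0,0,0],[0,0,0],[0,0,0],[0,0,0],[0,0,0],[0,0,0]],"roll":[0,0,0,0,0,0,0,0,0,0]}' 0.6 20
python3 - <<'E'
from h import *
i=arm.capture("wrist");cv2.imwrite("pics/w4.png",i)
E
```

```text
clock: 10.62
tool_pos: [0.4457, -0.323, 0.0651]
tcp_rot: [-0.517, -3.098, -0.0]
contact_force: [-0.1, 0.7, 0.5]
width: 0.0854
grip_force: 0.0
clock: 11.45
tool_pos: [0.4456, -0.323, 0.0653]
tcp_rot: [-0.517, -3.099, -0.0]
contact_force: [0.0, 0.3, -0.1]
width: 0.0174
grip_force: 0.0
```

View pics/w4.png

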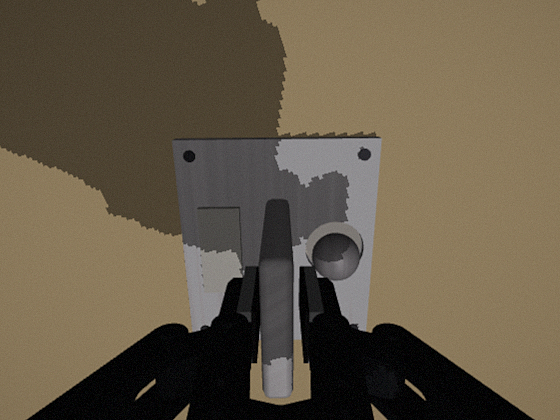

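```bash
python3 -m inch '{"translation":[[0,-0.0005,0],[0,-0.001,0],[0,-0.0015,0],[0,-0.0015,0],[0,-0.0015,0],[0,-0.0015,0],[0,-0.0015,0],[0,-0.0015,0],[0,-0.0015,0],[0,-0.0015,0]],"roll":[0,0,0,0,0,0,0,0,0,0]}' 0.6
python3 -m inch '{"translation":[[0,0,0],[0,0,0],[0,0,0],[0,0,0],[0,0,0],[0,0,0],[0,0,0],[0,0,0],[0,0,0],[0,0,0]],"roll":[0,0,0,0,0,0,0,0,0,0]}' 1 25
python3 -m inch '{"translation":[[0,0,0],[0,0,0],[0,0,0],[0,0,0],[0,0,-0.0005],[0,0,-0.001],[0,0,-0.002],[0,0,-0.003],[0,0,-0.004],[0,0,-0.005]],"roll":[0,0,0,0,0,0,0,0,0,0]}' 1 60
python3 -m inch '{"translation":[[0,0,-0.002],[0,0,-0.006],[0,0,-0.012],[0,0,-0.02],[0,0,-0.029],[0,0,-0.037],[0,0,-0.044],[0,0,-0.049],[0,0,-0.052],[0,0,-0.053]],"roll":[0,0,0,0,0,0,0,0,0,0]}'
```

```text
clock: 12.33
tool_pos: [0.4452, -0.3244, 0.0653]
tcp_rot: [0.517, 3.099, -0.0]
contact_force: [0.3, 1.2, 0.7]
width: 0.0173
grip_force: 0.0
clock: 13.17
tool_pos: [0.4452, -0.3244, 0.0653]
tcp_rot: [0.517, 3.099, -0.0]
contact_force: [-0.2, 0.9, 2.2]
width: 0.0118
grip_force: 27.8
clock: 14.0
tool_pos: [0.4451, -0.3244, 0.0703]
tcp_rot: [-0.517, -3.099, -0.0]
contact_force: [0.1, -1.1, -3.2]
width: 0.0112
grip_force: 58.3
clock: 14.83
tool_pos: [0.4453, -0.3245, 0.1239]
tcp_rot: [0.517, 3.098, -0.001]
contact_force: [-0.3, 0.6, -2.6]
width: 0.0115
grip_force: 58.3
```

```bash
cat > chk.py <<'E'
from h import *
def chk():
    a=cv2.imread("pics/w4.png",0);i=arm.capture("wrist");b=cv2.cvtColor(i,cv2.COLOR_BGR2GRAY)
    for n,(x,y,w) in dict(h1=(189,156,12),h2=(364,154,12),pocket=(335,252,30)).items():
        r=cv2.matchTemplate(b[y-w-25:y+w+25,x-w-25:x+w+25],a[y-w:y+w,x-w:x+w],cv2.TM_CCOEFF_NORMED)
        _,m,_,l=cv2.minMaxLoc(r);print(n,round(m,2),l[0]-25,l[1]-25)
    for q in("ball_center","ball_pocket","tray"):
        print(q,[(round(m["score"],2),np.round(m["rect"])) for m in arm.masks_of("wrist",q)[:2]])
    return i
if __name__=="__main__":
    cv2.imwrite("pics/w5.png",chk())
E
python3 chk.py
```

```text
h1 0.97 3 -1
h2 0.95 3 1
pocket 0.81 2 0
ball_center [(0.8, array([340., 257.,  48.,  49.]))]
ball_pocket [(0.84, array([281., 266., 203., 263.]))]
tray [(0.81, array([281., 268., 210., 261.]))]
```

```bash
python3 - <<'E'
from h import *
from scipy.spatial.transform import Rotation as Ro
s=arm.get_state();p=s["tool_pos"];r=Ro.from_rotvec(s["tcp_rot"])
P=ray("wrist",(337,251),p[2]-.065+.007);B=ray("wrist",(340,257),p[2]-.065+.0165)
off=r.inv().apply(P-p);print(off,r.inv().apply(B-p))
for h in((191.5,155),(367,155)): print(r.inv().apply(ray("wrist",h,p[2]-.058)-p))
# window by ellipse fit of mask
for n in("scene","side"):
    for m in arm.masks_of(n,"window")[:3]:print(n,m["score"],np.round(m["rect"]))
print(r.inv().apply(np.array([.6698,.0441,.207])-p),)
E
python3 - <<'E'
from h import *
# glass ellipse by bright region in initial pictures
for n,f,(x,y) in(("scene","scene0",(263,259)),("side","side0",(308,194))):
    g=cv2.GaussianBlur(cv2.imread(f"pics/{f}.png",0),(3,3),0)[y-25:y+25,x-35:x+35]
    c=g[20:30,25:45].mean();print(c,g[25,::5])
    t,_=cv2.threshold(g,0,255,cv2.THRESH_OTSU)
    n_,l,st,ce=cv2.connectedComponentsWithStats((g>(g[20:30,25:45].mean()*.8)).astype(np.uint8))
    k=l[25,35];print(n,st[k],ce[k]+[x-35,y-25],ray(n,ce[k]+[x-35,y-25],.062))
E
```

```text
[-0.0007354   0.03165694  0.05800679] [0.00034513 0.03173241 0.04850741]
[ 0.05209112 -0.0437035   0.05801894]
[0.05200675 0.04393554 0.0580388 ]
scene 0.77 [454. 295.  94.  94.]
scene 0.7 [262. 272.  81.  81.]
side 0.58 [307. 204.  70.  52.]
side 0.58 [229. 157.  59.  37.]
[-0.09294024  0.42144587 -0.08399216]
89.16 [59 65 52 70 89 88 89 90 90 89 90 64 53 66]
scene [ 16   9  39  30 930] [262.86774194 257.66344086] [0.66834803 0.04480189 0.062     ]
109.98 [152 101  84  82  67 109 115 110 113 111  67  84  83  61]
side [ 22  16  26  15 301] [307.35215947 192.26910299] [0.67134327 0.04501911 0.062     ]
```

```bash
python3 -m inch '{"translation":[[0,0,-0.001],[0,0,-0.005],[0,0,-0.013],[0,0,-0.026],[0,0,-0.041],[0,0,-0.056],[0,0,-0.069],[0,0,-0.078],[0,0,-0.082],[0,0,-0.083]],"roll":[0,0,0,0,0,0,0,0,0,0]}'
python3 -m inch '{"translation":[[0,0.0001,0],[-0.0002,0.0011,0],[-0.0008,0.0034,0],[-0.0018,0.0075,0],[-0.0033,0.0139,0],[-0.0054,0.0226,0],[-0.008,0.0339,0],[-0.0112,0.0475,0],[-0.0151,0.0638,0],[-0.0194,0.0821,0]],"roll":[0,0,0,0,0,0,0,0,0,0]}'
python3 -m inch '{"translation":[[-0.0048,0.0201,0],[-0.0099,0.042,0],[-0.0154,0.0652,0],[-0.0211,0.0891,0],[-0.0268,0.1134,0],[-0.0326,0.1378,0],[-0.0382,0.1617,0],[-0.0437,0.1848,0],[-0.0489,0.2067,0],[-0.0537,0.2269,0]],"roll":[0,0,0,0,0,0,0,0,0,0]}'
python3 -m inch '{"translation":[[-0.0043,0.0183,0],[-0.0082,0.0346,0],[-0.0114,0.0482,0],[-0.0141,0.0594,0],[-0.0161,0.0682,0],[-0.0176,0.0746,0],[-0.0186,0.0787,0],[-0.0192,0.081,0],[-0.0194,0.0819,0],[-0.0194,0.0821,0]],"roll":[0,0,0,0,0,0,0,0,0,0]}'
python3 -m inch '{"translation":[[0,0,0],[0,0,0],[0,0,0],[0,0,0],[0,0,0],[0,0,0],[0,0,0],[0,0,0],[0,0,0],[0,0,0]],"roll":[0,0,0,0,0,0,0,0,0,0]}'
python3 chk.py
python3 - <<'E'
from h import *
from scipy.spatial.transform import Rotation as Ro
s=arm.get_state();p=s["tool_pos"];r=Ro.from_rotvec(s["tcp_rot"])
print("pocket",p+r.apply([0,.0315,.058]))
w=cv2.imread("pics/w5.png");c=arm.capture("scene");d=arm.capture("side")
f=lambda i,x,y:cv2.resize(i[y:y+90,x:x+120],(400,300),interpolation=cv2.INTER_CUBIC)
cv2.imwrite("pics/f.png",np.vstack([np.hstack([cv2.resize(w,(400,300)),f(c,205,190)]),np.hstack([f(d,250,130),cv2.resize(c,(400,300))])]))
print([np.round(m["rect"]) for m in arm.masks_of("wrist","window")])
E
```

```text
clock: 15.97
tool_pos: [0.4454, -0.3246, 0.2072]
tcp_rot: [0.517, 3.098, -0.001]
contact_force: [-0.0, -1.0, -3.4]
width: 0.0116
grip_force: 58.3
clock: 16.8
tool_pos: [0.4908, -0.2518, 0.2063]
tcp_rot: [0.517, 3.099, 0.0]
contact_force: [-0.0, -0.2, -3.2]
width: 0.0116
grip_force: 58.4
clock: 17.63
tool_pos: [0.6153, -0.0533, 0.2062]
tcp_rot: [-0.516, -3.099, -0.0]
contact_force: [0.6, 0.4, -4.0]
width: 0.011
grip_force: 58.5
clock: 18.47
tool_pos: [0.6596, 0.0151, 0.2063]
tcp_rot: [-0.518, -3.098, 0.0]
contact_force: [-0.8, 0.2, -3.6]
width: 0.0116
grip_force: 58.5
clock: 19.3
tool_pos: [0.6597, 0.0154, 0.2063]
tcp_rot: [-0.517, -3.099, 0.0]
contact_force: [0.5, -0.7, -2.6]
width: 0.0113
grip_force: 58.5
h1 0.98 3 -1
h2 0.96 3 1
pocket 0.69 5 -1
ball_center [(0.65, array([344., 256.,  50.,  46.]))]
ball_pocket [(0.74, array([281., 266., 208., 265.]))]
tray [(0.93, array([280., 270., 209., 262.]))]
pocket [0.66989581 0.04523584 0.148292  ]
[array([323., 165., 221., 208.])]
```

View pics/f.png

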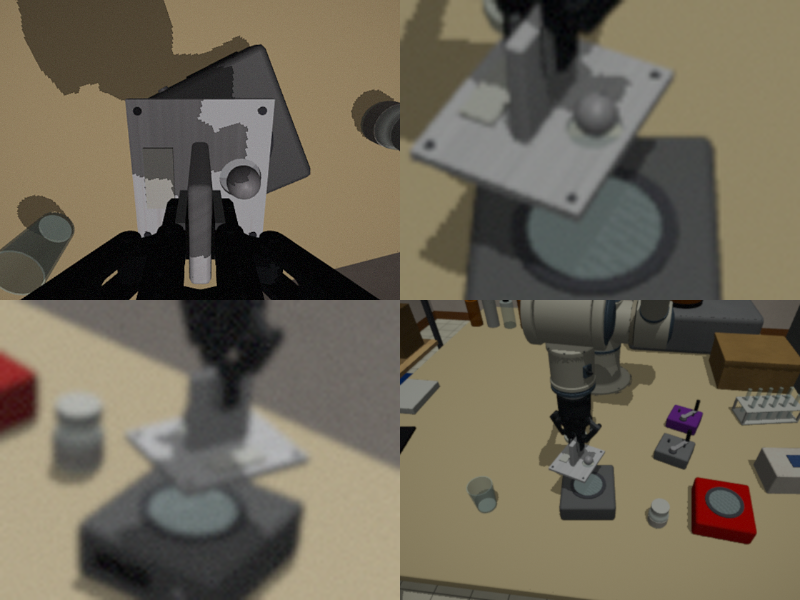

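The final picture shows the tray level in the gripper above the grey reader. The ball sits in its pocket (wrist view about (344, 256) at full scale), and the lever is back at rest.

```bash
python3 -c "
from cell import arm
print(arm.close_job())"
```

```text
the job is handed in; nothing more can be done
None
```

The job is handed in: the lever was pushed to its stop and sprang back, and the tray is held level with the ball in its pocket, by my measurements centred over the window to within about 3 mm and about 8 cm above it; the verdict was not shown.

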